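# Empty the pressure curing pot

### The job

The resin mounts in the pressure pot have cured. First swing the yellow vent lever fully open to let the pressure off, then turn the lid anticlockwise until its lugs are clear of the claws, lift it straight off and lay it, handle up, on the black rubber mat. Stand every mount upright in the blue tray, pinching them lightly because the fresh resin marks easily, then put the lid back on the pot and turn it clockwise until it is fully locked; leave the vent open and the other things on the bench where they are.

Things in the scene. Friction and masses are not known exactly. Their poses are not given: they have to be found in the camera images.
- pot: round aluminium pressure pot fixed to the bench, 194 mm across, its yaw varies. Origin: centre of its underside, on the bench; z up. Rim, where the lid rests, 70 mm above the origin. Claws on its +y and -y sides, vent valve with yellow lever on its -x side, pressure gauge (100 mm high, 112 to 132 mm from the axis) on its +x side
- pot_floor (a point): centre of the pot's flat inner floor, 25 mm above the bench, 45 mm below the rim; the inside is 150 mm across with upright walls
- pot_claw (a point): middle of the +y claw, at its inner edge, 84 mm from the pot's axis; the other claw is across the pot. Each is an overhanging lip 48 degrees long, underside 78.5 mm and top 87.5 mm above the bench. A pin at one end of the claw stops the lug when locked, another pin between the claws stops it when open
- lid: loose grey bayonet lid, 0.5 kg: disc 160 mm across, 14 mm thick (18 in the middle), bar handle along its x, lugs on its +y and -y. Origin: centre of its underside, z up through the handle. Seated: origin on the pot's axis, 70 mm above the pot's origin, about 4 mm play each way. Locked: its x lies along the pot's x, either way round (at the start within 0.15 rad anticlockwise of it)
- lid_bar (a point): middle of the lid's black bar handle: 90 mm long along the lid's x, 28 mm wide along its y, from 36 to 64 mm above the lid's underside, on a 26 mm stem; this point is 50 mm up, on the axis. The lid turns against friction of about 0.3 N m and the bar slips in a weak grip: grip it firmly, about 40 N
- lid_lug (a point): outer end of the +y lug, 90 mm from the lid's axis, 3 mm up; lugs 54 mm long, 6 mm thick, at the lid's underside. Seen from above, anticlockwise from locked, they clear the claws from about 0.82 rad and meet the open stop at about 1.4 rad; between these (best 1.1) the lid lifts straight off and goes back on, either way round. Clockwise it meets the locked stop at 0 rad
- vent (a joint): yellow vent lever, rad: 0 closed (the lever stands across the pipe, pointing to the pot's +y), 1.57 fully open (in line with the pipe, pointing to the pot's -x, away from the pot); it turns anticlockwise seen from above as it opens, stays where it is left, and needs about 2 N at its grip; at the start 0 to 0.25
- vent_grip (a point): middle of the lever's grip, 40 mm from its pivot; the grip is a bar 12 mm wide, 12 mm high and 55 mm long, pointing away from the pivot, with free space under it
- vent_hinge (a point): pivot of the vent lever (vertical axis), 130 mm from the pot's axis on its -x side, 73 mm above the bench
- tray: loose blue specimen tray, 170 x 170 mm, 18 mm high, walls and floor 5 mm thick, grey lining, 0.45 kg. Origin: centre of its underside
- mat: flat black rubber mat fixed to the bench, 205 x 205 mm, 3 mm thick; the place for the lid. Origin: centre of its underside
- mount1: resin mount (black resin, square steel insert in its top face): upright cylinder 30 mm across, 22 mm high, about 40 g; may be absent. Starts standing on the pot's floor under the lid, 33 to 47 mm from the pot's axis, its centre 48 mm or more from the next mount's. A pinch of 6 to 12 N holds it, one over about 15 N marks it. Origin: centre of its underside
- mount2: resin mount (green resin, round steel insert in its top face): upright cylinder 30 mm across, 22 mm high, about 40 g; may be absent. Starts standing on the pot's floor under the lid, 33 to 47 mm from the pot's axis, its centre 48 mm or more from the next mount's. A pinch of 6 to 12 N holds it, one over about 15 N marks it. Origin: centre of its underside
- mount3: resin mount (red resin, oblong aluminium insert in its top face): upright cylinder 30 mm across, 22 mm high, about 40 g; may be absent. Starts standing on the pot's floor under the lid, 33 to 47 mm from the pot's axis, its centre 48 mm or more from the next mount's. A pinch of 6 to 12 N holds it, one over about 15 N marks it. Origin: centre of its underside
- mount4: resin mount (amber resin, round copper insert in its top face): upright cylinder 30 mm across, 22 mm high, about 40 g; may be absent. Starts standing on the pot's floor under the lid, 33 to 47 mm from the pot's axis, its centre 48 mm or more from the next mount's. A pinch of 6 to 12 N holds it, one over about 15 N marks it. Origin: centre of its underside
- test_block: round steel hardness reference block, 60 mm across, 12 mm high; not part of the job. Origin: centre of its underside
- pencil: orange marker lying down, 125 mm long, 10 mm thick; not part of the job. Origin: centre of its underside
- mix_cup: empty white mixing cup, 68 mm across, 60 mm high; not part of the job. Origin: centre of its underside
- tape: roll of yellow tape lying flat, 80 mm across, 19 mm high; not part of the job. Origin: centre of its underside
- hardener: white bottle with a red cap, 60 mm across, 130 mm high; not part of the job. Origin: centre of its underside
- resin_jar: amber jar with a black cap, 84 mm across, 100 mm high; not part of the job. Origin: centre of its underside
- dish: shallow glass dish, 90 mm across, 22 mm high; not part of the job. Origin: centre of its underside
Not all that is in view belongs to the job. What is meant by the lid is not orange, and is the smaller of those in its own colour.

How it is judged:
On the way, in this order (a step that is already met when the one before it is completed fails the run):
1. the vent lever is open while the lid is still locked (value of joint vent above 1.35 rad and angle between the x axis of lid and the x axis of pot, either way round below 0.3 rad and horizontal distance between lid and pot below 0.01 m and z of lid in the frame of pot between 0.066 and 0.075 m and angle between lid's own z axis and vertical below 0.05 rad), for 0.2 s.
2. the lid is off the pot and lies, handle up and released, on the mat (horizontal distance between lid and mat below 0.07 m and height (world z) of lid below 0.012 m and angle between lid's own z axis and vertical below 0.1 rad and contact force between the fingers and lid below 0.3 N), for 0.2 s.
3. every mount stands upright in the tray, released (x of mount1 in the frame of tray between -0.07 and 0.07 m and y of mount1 in the frame of tray between -0.07 and 0.07 m and z of each of mount1, mount2, mount3, mount4 in the frame of tray below 0.012 m and angle between each of mount1, mount2, mount3, mount4's own z axis and vertical below 0.15 rad and contact force between the fingers and mount1 below 0.3 N and x of mount2 in the frame of tray between -0.07 and 0.07 m and y of mount2 in the frame of tray between -0.07 and 0.07 m and contact force between the fingers and mount2 below 0.3 N and x of mount3 in the frame of tray between -0.07 and 0.07 m and y of mount3 in the frame of tray between -0.07 and 0.07 m and contact force between the fingers and mount3 below 0.3 N and x of mount4 in the frame of tray between -0.07 and 0.07 m and y of mount4 in the frame of tray between -0.07 and 0.07 m and contact force between the fingers and mount4 below 0.3 N), for 0.2 s.
4. the lid is back on the pot and locked (angle between the x axis of lid and the x axis of pot, either way round below 0.3 rad and horizontal distance between lid and pot below 0.01 m and z of lid in the frame of pot between 0.066 and 0.075 m and angle between lid's own z axis and vertical below 0.05 rad), for 0.2 s.
At the end, for the whole second after the job is handed in: vent over 1.35 rad; lid flat on the pot's rim (10 mm), handle within 0.3 rad of the pot's x; every mount upright (0.15 rad) on the tray's floor, its centre within 70 mm of the tray's along each side; all released and at rest (all of step 3 and all of step 4 and value of joint vent above 1.35 rad and linear speed of each of mount1, mount2, mount3, mount4, lid, tray below 0.02 m/s); the robot touches nothing.
It fails at once if a mount squeezed by the fingers with more than 18 N a side (36 N in all) (contact force between the fingers and mount1 above 36 N or contact force between the fingers and mount2 above 36 N or contact force between the fingers and mount3 above 36 N or contact force between the fingers and mount4 above 36 N).
It fails at once if a bystander moved more than 30 mm (distance of any of test_block, pencil, mix_cup, tape, hardener, resin_jar, dish from where it was at the start of the episode above 0.03 m).
Of mount1, mount2, mount3, mount4 only 2 to 4 are there at a start; the rules pass over those that are not, and their reading is None.
At some moment in a run one of tray, lid may be knocked a few centimetres aside while the robot is not near it.
Once in a run the grip may slacken for a moment while it holds something.
It also fails if it takes over 210 s, if anything falls off the work surface, if the arm or the gripper's body presses on something with over 40 N, if the wrist force passes 120 N, or if a joint passes its speed limit or range.

### The arm

A 6-joint arm with a two-finger parallel gripper is mounted at the origin on the work surface. World frame = base frame: x ahead of the robot, y to its left, z up, the work surface at z = 0. Lengths are in m, angles in rad, forces in N, time in s.
With the tool pointing down it reaches from about 0.4 to 0.825 m from the base axis. Payload 7 kg.
Tool frame: the origin (TCP) lies at the very end of the fingers, on their centre line; the grasp point (between the pads) lies 19 mm behind it (arm.grasp_offset is the distance from the TCP to the grasp point, in m); z points along the fingers, y is the line along which they close (so a half turn about z gives the same grasp; the last joint's range is limited). The gripper opens to 88 mm and grips with 3 to 60 N. Pads are 19 mm wide; open, the fingers measure 130 mm over their backs; the gripper's body (78 mm by 193 mm) begins 47 mm behind the grasp point.
Start: joints at [1.581, 0.359, 0.012, 0, -1.224, -0.288], TCP at [0.185, 0.649, 0.227] pointing down, gripper open.
Joint ranges: [-3.07, 3.07], [-1.43, 2.12], [-1.02, 1.25], [-3.03, 1.67], [-3.05, -0], [-3.03, 3.03]. Speed limits (rad/s): [2.39, 2.39, 3.01, 3.14, 3.14, 3.14].

### API

Orientations are given as [roll, pitch, yaw] about the fixed x, y, z axes, in that order (R = Rz(yaw) Ry(pitch) Rx(roll)).
In Python, from station import get_state, cams, arm, nets gives the robot as it stands.
- The arm moves only by the shell command python3 -m creep 'ROWS' [FORCE]. ROWS is a JSON object of lists of equal length, an entry for each row: "translation": the shift along the world's x, y, z in mm, a list of three; "spin": the turn about the world's z in rad; "gripper": the opening, from 0 (shut) to 1 (fully open). In form: {"translation": [[dx, dy, dz], ...], "spin": [spin, ...], "gripper": [gripper, ...]}. A call has 1 to 8 rows; each row shifts and turns the commanded pose from where the row before left it; what a row does not reach is not made up. A row lasts 1/10 s, in which the tool goes at most 50 mm and 8.59 degrees, less where a joint would pass 70% of its speed; a pose out of reach is approached as far as the arm can. A call is refused whole if a number of a shift passes 50 or a number of a turn 0.15, either way. A call with a gripper value outside its range is refused whole. The fingers move at their own pace and stop on an object; FORCE is the grip in N (left out, the last holds). Time passes only in rows, so rows that do not move let the fingers close. It gives the time, the measured TCP pose, the force, the opening and the grip force at its end, in the units of the state.
- get_state(): the state, without advancing time (a new reading comes with each control period).
- cams.grab_frame(name): name is "scene" or "top"; returns a dict with "img" (384x512x3 uint8, red, green, blue), "mtx" (3x3 intrinsics, pixels), "R" (3x3) and "t" (3): a world point X has camera coordinates R X + t. Camera axes: x right, y down, z forward; pixel columns grow to the right and rows downward; lengths in m; the calibration is good to about 2 mm. A picture is of the moment at which its call begins. There is no depth.
- arm.job_done(): hands the job in; it is judged then, once.
Trained networks look in the newest picture that a camera, given by its name, has taken for a name from the list of things; names that differ only in an ending like _2 or _b are one class to them, and where a whole thing is asked for, a point or a joint stands for the part that bears it (a point fixed in the world has none). Each returns a list of dicts, best first, with "confidence" (0 to 1); they miss things now and then, are a little off and sometimes report something else, mostly with a low value. They report only what shows in the picture. A call takes as long as a camera call. They do not tell look-alikes from the thing itself.
- nets.search_frame(camera, label): "centre" ([x, y, z] in m, in world coordinates, good to about 4 mm: the middle of the surface that is visible of it).
- nets.pinpoint(camera, label): "centre" ([x, y, z] in m, in world coordinates, good to about 4 mm: a listed point, or the origin of a listed thing).
The state is a dict: "t": time; "q": joint angles; "qd": joint speeds; "joint_efforts": joint torques, N m; "eef_pos": TCP position; "ee_rot": TCP orientation; "force": force on the tool from outside, world axes, zero at the start; "moment": the same for the moment, N m; "width": finger opening in m; "gripper_force": force on a finger pad.
Only numpy, scipy, OpenCV 4.12 (cv2) and the standard library are available. Lean on these libraries where they do the work, as an engineer would, in place of code of your own. Each camera call takes 0.05 s, during which the arm holds its last target. There are 200 camera calls.

## Working session

There is one attempt and no reset: what is moved stays moved. The work goes in short steps, Python scripts to look and compute and a shell command to move; the robot and the scene stay as the last step left them, time stands still between calls to the robot, and variables do not carry over. Pictures are saved under pics/ and viewed, at most 14 in all, crops included, and the job is handed in when it is done.

```bash
mkdir -p pics; ls; cat > h.py <<'E'
import numpy as np, cv2
from station import get_state, cams, arm, nets
def snap(n,name):
    f=cams.grab_frame(n); cv2.imwrite(f'pics/{name}.png',cv2.cvtColor(f['img'],cv2.COLOR_RGB2BGR)); return f
def proj(f,X):
    c=f['R']@np.array(X)+f['t']; p=f['mtx']@c; return (p[:2]/p[2]).round(0)
def ray(f,uv,z):
    d=f['R'].T@np.linalg.inv(f['mtx'])@np.array([uv[0],uv[1],1.]); c=-f['R'].T@f['t']
    return c+d*(z-c[2])/d[2]
def pp(cam,l,k=3):
    for r in nets.pinpoint(cam,l)[:k]: print(cam,l,np.round(r['centre'],3),round(r['confidence'],2))
def st():
    s=get_state(); print('t',round(s['t'],2),np.round(s['eef_pos'],4),np.round(s['ee_rot'],3),'F',np.round(s['force'],1),'w',round(s['width'],4),'g',round(s['gripper_force'],1),'q',np.round(s['q'],2))
E
python3 - <<'E'
from h import *
for c in('top','scene'):
    f=snap(c,c+'0')
    for l in ['pot','pot_floor','pot_claw','lid','lid_bar','lid_lug','vent_grip','vent_hinge','tray','mat']: pp(c,l)
st()
E
```

```text
pics
top pot [0.63  0.012 0.001] 0.8
top pot_floor [0.628 0.012 0.065] 0.38
top pot_claw [0.602 0.09  0.09 ] 0.68
top pot_claw [ 0.465 -0.58  -0.002] 0.51
top lid [ 0.178  0.334 -0.007] 0.85
top lid [0.63  0.016 0.067] 0.83
top lid [ 0.234 -0.28  -0.001] 0.71
top lid_bar [ 0.233 -0.274  0.05 ] 0.85
top lid_bar [0.633 0.015 0.122] 0.84
top lid_bar [0.599 0.093 0.072] 0.71
top lid_lug [0.599 0.095 0.069] 0.81
top lid_lug [0.257 0.236 0.001] 0.65
top lid_lug [ 0.256 -0.368  0.003] 0.6
top vent_grip [ 0.498 -0.001  0.073] 0.6
top vent_hinge [ 0.51  -0.032  0.078] 0.74
top tray [ 0.467 -0.286 -0.001] 0.79
top tray [ 0.667 -0.423 -0.   ] 0.65
top tray [ 0.468 -0.577 -0.001] 0.54
top mat [ 0.467  0.285 -0.001] 0.59
scene pot [ 0.63  0.01 -0.  ] 0.63
scene pot_claw [0.598 0.094 0.091] 0.68
scene lid [ 0.181  0.333 -0.002] 0.85
scene lid [0.631 0.011 0.071] 0.76
scene lid [ 0.234 -0.274  0.   ] 0.73
scene lid_bar [0.627 0.014 0.123] 0.67
scene lid_bar [ 0.237 -0.274  0.053] 0.67
scene lid_bar [0.179 0.33  0.068] 0.59
scene lid_lug [0.255 0.235 0.005] 0.89
scene lid_lug [0.594 0.089 0.075] 0.88
scene lid_lug [ 0.257 -0.367  0.001] 0.7
scene vent_grip [0.492 0.001 0.075] 0.59
scene vent_hinge [ 0.513 -0.033  0.077] 0.61
scene tray [ 0.46  -0.278  0.003] 0.68
scene mat [ 0.47   0.287 -0.003] 0.95
scene mat [ 0.515 -0.029  0.076] 0.48
t 1.1 [0.1851 0.6491 0.2266] [ 3.142 -0.    -0.278] F [-0.4  0.2  0.2] w 0.0877 g 0.0 q [ 1.58  0.36  0.01  0.   -1.22 -0.29]
```

View pics/top0.png

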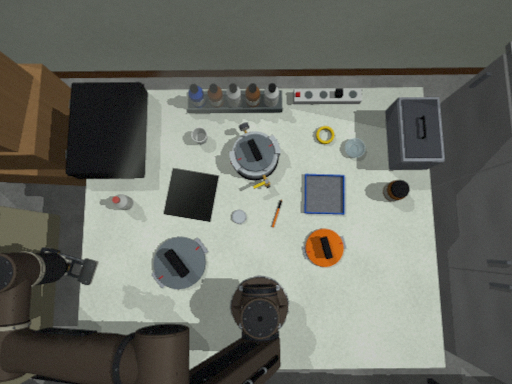

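View pics/scene0.png

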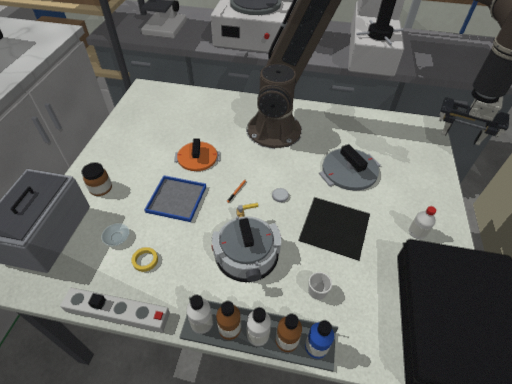

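Top: our lid is the smaller grey one on the pot at (254,155). The larger grey lid is at (180,262), the orange one at (324,247), the tray at (324,195), the mat at (191,195) and the lever at (261,184). In the scene picture the lid and pot are at (247,240) with the lever at (245,208). Pot yaw comes out at about 0.35, and the lid and lever readings agree with it.

```bash
python3 -m creep '{"translation":[[20,-39,0],[20,-39,0],[20,-39,0],[20,-39,0],[20,-39,0],[20,-39,0],[20,-39,0],[20,-39,0]],"spin":[-0.15,-0.15,-0.15,-0.15,-0.15,-0.15,-0.15,-0.15],"gripper":[0,0,0,0,0,0,0,0]}' 10
python3 -m creep '{"translation":[[20,-39,0],[20,-39,0],[20,-39,0],[20,-39,0],[20,-39,0],[20,-39,0],[20,-39,0],[19,-41,0]],"spin":[-0.15,-0.15,-0.15,-0.15,-0.15,-0.15,-0.15,-0.15],"gripper":[0,0,0,0,0,0,0,0]}' 10
python3 - <<'E'
from h import *
st()
f=snap('top','top1')
for c in('top','scene'):
    for l in ['pot','pot_claw','lid','lid_lug','lid_bar','vent_grip','vent_hinge']: pp(c,l,2)
E
```

```text
t: 1.9
eef_pos: [0.3456, 0.3355, 0.2269]
ee_rot: [-3.141, 0.001, -1.484]
force: [0.4, 0.4, 0.4]
width: 0.0292
gripper_force: 0.0
t: 2.7
eef_pos: [0.5049, 0.0215, 0.227]
ee_rot: [-3.142, 0.001, -2.684]
force: [0.7, 0.2, 0.3]
width: 0.0002
gripper_force: 0.0
t 2.7 [0.5049 0.0215 0.227 ] [-3.142e+00  1.000e-03 -2.684e+00] F [0.7 0.2 0.3] w 0.0002 g 0.0 q [ 0.43  0.08 -0.35  0.   -1.14 -1.54]
top pot [0.713 0.247 0.001] 0.18
top lid [ 0.234 -0.277 -0.005] 0.77
top lid [ 0.18   0.333 -0.007] 0.68
top lid_lug [ 0.256 -0.364  0.003] 0.66
top lid_bar [0.18  0.332 0.067] 0.76
top lid_bar [ 0.234 -0.273  0.048] 0.62
top vent_grip [0.494 0.    0.073] 0.55
top vent_hinge [ 0.508 -0.035  0.074] 0.8
top vent_hinge [ 0.464 -0.284 -0.001] 0.35
scene pot [ 0.63  0.01 -0.  ] 0.63
scene pot_claw [0.598 0.094 0.091] 0.68
scene lid [ 0.181  0.333 -0.002] 0.85
scene lid [0.631 0.011 0.071] 0.76
scene lid_lug [0.255 0.235 0.005] 0.89
scene lid_lug [0.594 0.089 0.075] 0.88
scene lid_bar [0.627 0.014 0.123] 0.67
scene lid_bar [ 0.237 -0.274  0.053] 0.67
scene vent_grip [0.492 0.001 0.075] 0.59
scene vent_hinge [ 0.513 -0.033  0.077] 0.61
```

```bash
python3 -m creep '{"translation":[[0,0,-40],[0,0,-40],[0,0,-40],[0,0,-25],[0,0,-12],[0,0,-7],[0,0,0]],"spin":[0,0,0,0,0,0,0],"gripper":[0,0,0,0,0,0,0]}' 10
python3 - <<'E'
import numpy as np
# arc of the pusher: radius 52, 15.5 behind lever; hinge
h=np.array([509,-34])
for v in [2.02,2.2,2.4,2.6,2.8,3.0,3.2,3.35,3.47]:
    u=np.array([np.cos(v),np.sin(v)]); n=np.array([np.sin(v),-np.cos(v)])
    print(v,(h+50*u+15.5*n).round(1))
E
```

```text
t: 4.15
eef_pos: [0.5043, 0.0232, 0.0626]
ee_rot: [-3.142, -0.0, -2.678]
force: [-0.5, 0.2, 0.3]
width: 0.0006
gripper_force: 0.0
2.02 [501.2  17.8]
2.2 [492.1  15.5]
2.4 [482.6  11.2]
2.6 [474.1   5.1]
2.8 [467.1  -2.6]
3.0 [461.7 -11.6]
3.2 [458.2 -21.4]
3.35 [456.9 -29.2]
3.47 [456.7 -35.5]
```

```bash
python3 -m creep '{"translation":[[-12,-8,0],[-10,-4,0],[-8,-6,0],[-7,-8,0],[-5,-9,0],[-4,-9,0],[-1,-8,0],[0,-6,0]],"spin":[0.15,0.15,0.15,0.15,0.15,0.15,0.15,0.15],"gripper":[0,0,0,0,0,0,0,0]}' 10
python3 -m creep '{"translation":[[0,-2,0],[0,0,0]],"spin":[0.15,0],"gripper":[0,0]}' 10
python3 - <<'E'
from h import *
st()
for c in('top','scene'):
    for l in ['vent_grip','vent_hinge']: pp(c,l,2)
E
```

```text
t: 4.95
eef_pos: [0.458, -0.0342, 0.0643]
ee_rot: [-3.138, 0.002, -1.472]
force: [-9.1, 20.2, 5.3]
width: 0.0007
gripper_force: 11.6
t: 5.15
eef_pos: [0.4568, -0.0359, 0.0641]
ee_rot: [-3.14, 0.002, -1.323]
force: [-8.7, 11.0, 7.6]
width: 0.0008
gripper_force: 6.8
t 5.15 [ 0.4568 -0.0359  0.0641] [-3.140e+00  2.000e-03 -1.323e+00] F [-8.7 11.   7.6] w 0.0008 g 6.8 q [ 0.35  0.18 -0.67 -0.   -0.72 -0.1 ]
top vent_grip [0.494 0.    0.073] 0.55
top vent_hinge [ 0.508 -0.035  0.074] 0.8
top vent_hinge [ 0.464 -0.284 -0.001] 0.35
scene vent_grip [0.492 0.001 0.075] 0.59
scene vent_hinge [ 0.513 -0.033  0.077] 0.61
```

```bash
python3 -m creep '{"translation":[[1,7,0],[0,0,30],[0,0,50],[0,0,50],[-30,0,30]],"spin":[0,0,0,0,0],"gripper":[0,0,0,0,0]}' 10
python3 - <<'E'
from h import *
st()
for c in('top','scene'):
    f=snap(c,c+'2')
    for l in ['vent_grip','vent_hinge','pot','pot_claw','lid','lid_lug','lid_bar']: pp(c,l,2)
    i=cv2.imread(f'pics/{c}2.png'); u,v=(int(a) for a in proj(f,(0.55,0,.07)))
    cv2.imwrite(f'pics/{c}2c.png',cv2.resize(i[v-50:v+50,u-50:u+50],None,fx=5,fy=5,interpolation=2))
a,b=[cv2.imread(f'pics/{c}2c.png') for c in('top','scene')]
cv2.imwrite('pics/c2.png',cv2.resize(np.hstack([a,b]),(800,400)))
E
```

```text
t: 5.85
eef_pos: [0.4319, -0.0293, 0.2279]
ee_rot: [-3.134, -0.001, -1.327]
force: [-0.2, 0.8, -0.4]
width: 0.0005
gripper_force: 0.0
t 5.85 [ 0.4319 -0.0293  0.2279] [-3.134e+00 -1.000e-03 -1.327e+00] F [-0.2  0.8 -0.4] w 0.0005 g 0.0 q [ 0.39 -0.06 -0.49  0.   -1.13 -0.15]
top vent_grip [ 0.466 -0.283  0.001] 0.37
top pot_claw [0.598 0.089 0.087] 0.55
top pot_claw [0.437 0.567 0.001] 0.17
top lid [ 0.182  0.334 -0.007] 0.95
top lid [ 0.234 -0.275 -0.003] 0.89
top lid_lug [ 0.257  0.237 -0.002] 0.82
top lid_lug [ 0.258 -0.366  0.004] 0.79
top lid_bar [0.179 0.332 0.068] 0.72
top lid_bar [ 0.238 -0.274  0.051] 0.7
scene vent_grip [ 0.47  -0.052  0.073] 0.42
scene vent_hinge [ 0.514 -0.033  0.079] 0.78
scene vent_hinge [ 0.461 -0.28   0.001] 0.55
scene pot [0.631 0.012 0.002] 0.82
scene pot_claw [0.6   0.093 0.09 ] 0.9
scene lid [0.632 0.012 0.072] 0.86
scene lid [ 0.233 -0.278 -0.001] 0.76
scene lid_lug [0.593 0.09  0.075] 0.9
scene lid_lug [ 0.26  -0.364 -0.001] 0.9
scene lid_bar [0.628 0.014 0.122] 0.65
scene lid_bar [0.179 0.332 0.064] 0.63
```

View pics/c2.png

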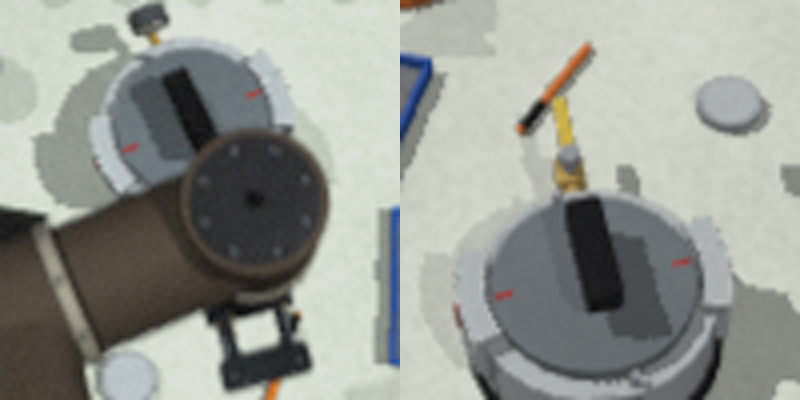

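The lever now lies in line with the pipe (scene crop, (562,125)), so the vent is open. The lid is still locked. Next is the handle.

```bash
python3 -m creep '{"translation":[[25,5,0],[25,5,0],[25,5,0],[25,5,0],[25,5,0],[25,6,0],[25,6,0],[23,6,0]],"spin":[-0.14,-0.14,-0.14,-0.14,-0.14,-0.14,-0.14,-0.14],"gripper":[1,1,1,1,1,1,1,1]}' 10
python3 -m creep '{"translation":[[0,0,-10],[0,0,-20],[0,0,-40],[0,0,-35],[0,0,-15],[0,0,-7],[0,0,0]],"spin":[-0.14,-0.15,0,0,0,0,0],"gripper":[1,1,1,1,1,1,1]}' 10
python3 -c "
from h import *
st()"
```

```text
t: 7.45
eef_pos: [0.6273, 0.0133, 0.2221]
ee_rot: [3.141, -0.001, -2.454]
force: [-0.2, 0.6, -0.1]
width: 0.059
gripper_force: 0.0
t: 8.15
eef_pos: [0.6258, 0.013, 0.0947]
ee_rot: [3.142, -0.002, -2.738]
force: [-0.7, -0.1, 1.1]
width: 0.0874
gripper_force: 0.0
t 8.15 [0.6258 0.013  0.0947] [ 3.142e+00 -2.000e-03 -2.738e+00] F [-0.7 -0.1  1.1] w 0.0874 g 0.0 q [ 0.33  0.39 -0.26  0.   -0.92 -1.5 ]
```

```bash
python3 -m creep '{"translation":[[3,0,6],[0,0,0],[0,0,0],[0,0,0],[0,0,0],[0,0,0],[0,0,0],[0,0,0]],"spin":[0,0,0,0,0,0,0,0],"gripper":[1,0.2,0.2,0.2,0.2,0.2,0.2,0.2]}' 40
python3 -c "
from h import *
st();print(get_state()['moment'])"
```

```text
t: 8.95
eef_pos: [0.6291, 0.0131, 0.1015]
ee_rot: [3.142, -0.0, -2.738]
force: [0.0, 0.1, -0.3]
width: 0.0373
gripper_force: 0.0
t 8.95 [0.6291 0.0131 0.1015] [ 3.142 -0.    -2.738] F [ 0.   0.1 -0.3] w 0.0373 g 0.0 q [ 0.33  0.39 -0.25  0.   -0.93 -1.5 ]
[ 0.13504976 -0.14437176  0.00695011]
```

```bash
python3 -m creep '{"translation":[[0,0,0],[0,0,0],[0,0,0],[0,0,0],[0,0,0]],"spin":[0,0,0,0,0],"gripper":[0.2,0.2,0.2,0.2,0.2]}' 40
python3 -c "
from h import *
st();print(get_state()['moment'])"
```

```text
t: 9.45
eef_pos: [0.6291, 0.013, 0.1015]
ee_rot: [-3.142, -0.0, -2.738]
force: [0.5, -0.8, -1.2]
width: 0.0279
gripper_force: 39.9
t 9.45 [0.6291 0.013  0.1015] [-3.142 -0.    -2.738] F [ 0.5 -0.8 -1.2] w 0.0279 g 39.9 q [ 0.33  0.39 -0.25  0.   -0.93 -1.5 ]
[-0.42393053 -0.38004656  0.05046689]
```

```bash
python3 -m creep '{"translation":[[0,0,0],[0,0,0],[0,0,0],[0,0,0],[0,0,0],[0,0,0],[0,0,0],[0,0,0]],"spin":[0.13,0.13,0.13,0.13,0.13,0.13,0.13,0.13],"gripper":[0.2,0.2,0.2,0.2,0.2,0.2,0.2,0.2]}' 40
python3 -m creep '{"translation":[[0,0,0],[0,0,0]],"spin":[0,0],"gripper":[0.2,0.2]}' 40
python3 - <<'E'
from h import *
st();print(get_state()['moment'])
f=snap('scene','s3')
for l in ['lid','lid_lug','lid_bar','pot_claw']: pp('scene',l,3)
E
```

```text
t: 10.25
eef_pos: [0.6291, 0.0133, 0.1015]
ee_rot: [-3.142, 0.0, -1.693]
force: [0.6, 0.0, 0.2]
width: 0.0279
gripper_force: 39.9
t: 10.45
eef_pos: [0.629, 0.0132, 0.1015]
ee_rot: [3.141, 0.0, -1.701]
force: [0.1, 0.5, 0.1]
width: 0.0272
gripper_force: 39.9
t 10.45 [0.629  0.0132 0.1015] [ 3.141  0.    -1.701] F [0.1 0.5 0.1] w 0.0272 g 39.9 q [ 0.33  0.39 -0.25 -0.   -0.93 -0.46]
[ 0.03721169 -0.02304264  0.14261428]
scene lid [ 0.234 -0.275 -0.003] 0.79
scene lid [0.628 0.013 0.068] 0.72
scene lid [ 0.182  0.333 -0.001] 0.66
scene lid_lug [0.254 0.233 0.003] 0.69
scene lid_lug [ 0.258 -0.363 -0.001] 0.6
scene lid_bar [0.627 0.017 0.121] 0.95
scene lid_bar [ 0.237 -0.278  0.052] 0.79
scene lid_bar [0.18  0.333 0.068] 0.78
scene pot_claw [0.6   0.095 0.091] 0.75
```

Lift gently and watch the force.

```bash
python3 -m creep '{"translation":[[0,0,4],[0,0,6],[0,0,10],[0,0,0]],"spin":[0,0,0,0],"gripper":[0.2,0.2,0.2,0.2]}' 40
python3 -c "
from h import *
snap('scene','s4')"
```

```text
t: 11.1
eef_pos: [0.6302, 0.0132, 0.1235]
ee_rot: [-3.139, 0.001, -1.698]
force: [0.3, -0.3, -5.1]
width: 0.0279
gripper_force: 39.9
```

View pics/s4.png

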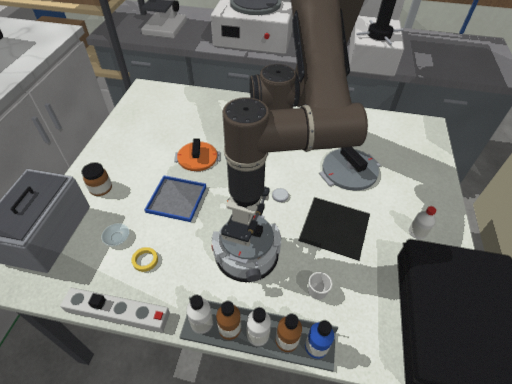

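```bash
python3 -m creep '{"translation":[[0,0,20],[0,0,35],[0,0,30],[-15,25,0],[-25,42,0],[-25,42,0],[-25,42,0],[-25,42,0]],"spin":[0,0,0,0,0,0,0,0],"gripper":[0.2,0.2,0.2,0.2,0.2,0.2,0.2,0.2]}' 40
python3 -m creep '{"translation":[[-25,42,0],[-22,38,0],[0,0,-30],[0,0,-40],[0,0,-40],[0,0,-30],[0,0,-12],[0,0,0]],"spin":[0,0,0,0,0,0,0,0],"gripper":[0.2,0.2,0.2,0.2,0.2,0.2,0.2,0.2]}' 40
python3 -c "
from h import *
st()
f=snap('top','t5')
for l in ['lid','lid_bar','mat','mount1','mount2','mount3','mount4','tray']: pp('top',l,3)"
```

```text
t: 11.95
eef_pos: [0.5127, 0.2073, 0.2066]
ee_rot: [3.142, 0.0, -1.698]
force: [1.5, 1.3, -3.8]
width: 0.0278
gripper_force: 39.9
t: 12.75
eef_pos: [0.4665, 0.2852, 0.0532]
ee_rot: [3.14, -0.003, -1.698]
force: [0.3, -0.7, -5.1]
width: 0.0274
gripper_force: 39.9
t 12.75 [0.4665 0.2852 0.0532] [ 3.140e+00 -3.000e-03 -1.698e+00] F [ 0.3 -0.7 -5.1] w 0.0274 g 39.9 q [ 0.91  0.33 -0.48 -0.   -0.76 -1.03]
top lid [0.463 0.288 0.018] 0.97
top lid [ 0.18   0.334 -0.006] 0.79
top lid [ 0.234 -0.277 -0.002] 0.7
top lid_bar [0.469 0.287 0.073] 0.96
top lid_bar [0.182 0.33  0.068] 0.81
top lid_bar [0.63  0.01  0.024] 0.54
top mat [0.371 0.081 0.001] 0.5
top mount1 [0.644 0.05  0.028] 0.39
top mount1 [ 0.618 -0.017  0.023] 0.38
top mount1 [ 0.673 -0.007  0.025] 0.37
top mount2 [0.644 0.05  0.028] 0.39
top mount2 [ 0.618 -0.017  0.023] 0.38
top mount2 [ 0.673 -0.007  0.025] 0.37
top mount3 [0.644 0.05  0.028] 0.39
top mount3 [ 0.618 -0.017  0.023] 0.38
top mount3 [ 0.673 -0.007  0.025] 0.37
top mount4 [0.644 0.05  0.028] 0.39
top mount4 [ 0.618 -0.017  0.023] 0.38
top mount4 [ 0.673 -0.007  0.025] 0.37
top tray [0.599 0.091 0.085] 0.65
top tray [ 0.465 -0.283 -0.002] 0.58
top tray [ 0.507 -0.034  0.077] 0.37
```

```bash
python3 -m creep '{"translation":[[0,0,-8],[0,0,-5],[0,0,-4],[0,0,-2],[0,0,0]],"spin":[0,0,0,0,0],"gripper":[0.2,0.2,0.2,0.2,0.2]}' 40
python3 -c "
from h import *
st()"
```

```text
t: 13.7
eef_pos: [0.467, 0.2859, 0.0351]
ee_rot: [3.141, -0.001, -1.698]
force: [0.1, -0.0, -4.1]
width: 0.028
gripper_force: 39.9
t 13.7 [0.467  0.2859 0.0351] [ 3.141e+00 -1.000e-03 -1.698e+00] F [ 0.1 -0.  -4.1] w 0.028 g 39.9 q [ 0.91  0.35 -0.5   0.   -0.72 -1.03]
```

```bash
python3 -m creep '{"translation":[[0,0,-1],[0,0,0],[0,0,0],[0,0,0],[0,0,0],[0,0,0],[0,0,30],[0,0,50]],"spin":[0,0,0,0,0,0,0,0],"gripper":[0.2,1,1,1,1,1,1,1]}' 40
python3 -m creep '{"translation":[[0,0,50],[0,0,40],[0,0,0]],"spin":[0,0,0],"gripper":[1,1,1]}' 8
python3 - <<'E'
from h import *
st()
out=[]
for c in('top','scene'):
    f=snap(c,c+'6')
    for l in ['lid','lid_lug','mount1','mount3','tray','pot_floor']: pp(c,l,5 if 'mo' in l else 3)
    i=cv2.imread(f'pics/{c}6.png'); u,v=(int(a) for a in proj(f,(0.63,0.013,.05)))
    out.append(cv2.resize(i[v-35:v+35,u-35:u+35],(400,400),interpolation=2))
cv2.imwrite('pics/c6.png',np.hstack(out))
E
```

```text
t: 14.5
eef_pos: [0.4655, 0.2843, 0.1125]
ee_rot: [3.137, -0.006, -1.698]
force: [1.3, 0.5, 0.1]
width: 0.0781
gripper_force: 0.0
t: 14.8
eef_pos: [0.4697, 0.2882, 0.2113]
ee_rot: [-3.134, 0.008, -1.697]
force: [0.8, 0.2, 0.2]
width: 0.0879
gripper_force: 0.0
t 14.8 [0.4697 0.2882 0.2113] [-3.134  0.008 -1.697] F [0.8 0.2 0.2] w 0.0879 g 0.0 q [ 0.91  0.16 -0.3   0.   -1.1  -1.03]
top lid [ 0.465  0.289 -0.002] 0.93
top lid [ 0.182  0.337 -0.004] 0.87
top lid [ 0.233 -0.278 -0.004] 0.87
top lid_lug [0.258 0.236 0.002] 0.84
top lid_lug [0.383 0.298 0.006] 0.83
top mount1 [ 0.465 -0.286 -0.   ] 0.62
top mount1 [0.595 0.033 0.02 ] 0.55
top mount1 [ 0.617 -0.017  0.024] 0.52
top mount1 [0.645 0.049 0.024] 0.51
top mount1 [ 0.672 -0.007  0.023] 0.48
top mount3 [ 0.465 -0.286 -0.   ] 0.62
top mount3 [0.595 0.033 0.02 ] 0.55
top mount3 [ 0.617 -0.017  0.024] 0.52
top mount3 [0.645 0.049 0.024] 0.51
top mount3 [ 0.672 -0.007  0.023] 0.48
top tray [ 0.728 -0.296  0.001] 0.69
top tray [ 0.462 -0.285  0.001] 0.61
top pot_floor [0.633 0.011 0.027] 0.56
scene lid [0.465 0.288 0.005] 0.91
scene lid [ 0.233 -0.277 -0.002] 0.86
scene lid [0.183 0.331 0.   ] 0.58
scene lid_lug [0.375 0.294 0.011] 0.62
scene lid_lug [0.257 0.234 0.003] 0.62
scene lid_lug [ 0.262 -0.366 -0.001] 0.61
scene mount1 [0.594 0.032 0.026] 0.55
scene mount1 [0.629 0.014 0.003] 0.52
scene mount1 [ 0.666 -0.006  0.024] 0.5
scene mount1 [0.644 0.048 0.025] 0.46
scene mount1 [ 0.616 -0.024  0.024] 0.4
scene mount3 [0.594 0.032 0.026] 0.55
scene mount3 [0.629 0.014 0.003] 0.52
scene mount3 [ 0.666 -0.006  0.024] 0.5
scene mount3 [0.644 0.048 0.025] 0.46
scene mount3 [ 0.616 -0.024  0.024] 0.4
scene tray [ 0.459 -0.279 -0.002] 0.57
scene pot_floor [0.648 0.05  0.026] 0.41
```

View pics/c6.png

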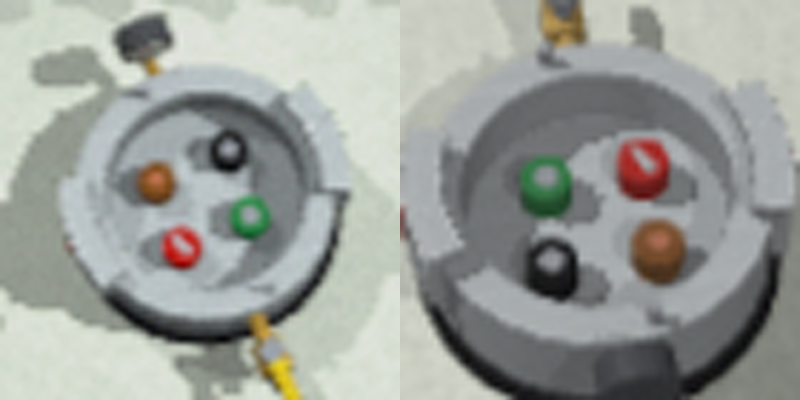

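View pics/top6.png

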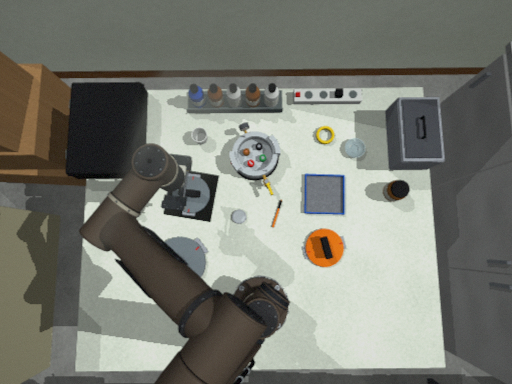

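Four mounts: red (182,247), amber (157,183), green (250,215) and black (229,150) in the left crop. The lid lies handle up on the mat. I'll check yaw clearances against the gauge, the wall and the neighbouring mounts.

```bash
python3 - <<'E'
import numpy as np, cv2
P=np.array([630,12.]);M=dict(red=(594.5,32.5),amber=(644.5,49),green=(616.5,-20),black=(670,-6.5))
def box(c,yaw,a,b,off=0):
    X=np.array([np.cos(yaw),np.sin(yaw)]);Y=np.array([np.sin(yaw),-np.cos(yaw)]);c=np.array(c)+off*Y
    return [c+s*a*X+t*b*Y for s,t in((1,1),(1,-1),(-1,-1),(-1,1))]
px=np.array([np.cos(.35),np.sin(.35)])
g=np.array(box(P+122*px,.35,12,22),np.float32)
for n,c in M.items():
    best=[]
    for y in np.arange(-1.57,1.57,.1):
        fing=[box(c,y,9.5,10.5,s*34.5) for s in(1,-1)]
        wall=75-max(np.hypot(*(p-P)) for f in fing for p in f)
        nb=min(-cv2.pointPolygonTest(np.array(f,np.float32),tuple(map(float,m)),True)-15 for k,m in M.items() if k!=n for f in fing)
        body=np.array(box(c,y,39,96.5),np.float32)
        r,_=cv2.intersectConvexConvex(body,g)
        bg=min(min(-cv2.pointPolygonTest(body,tuple(map(float,q)),True) for q in g),min(-cv2.pointPolygonTest(g,tuple(map(float,q)),True) for q in body)) if r==0 else -r/100
        best.append((round(min(wall,nb),1),round(float(bg)),round(y,2)))
    print(n,sorted(best)[::-1][:7])
E
```

```text
red [(np.float64(6.1), 51, np.float64(-0.57)), (np.float64(5.9), 61, np.float64(-0.47)), (np.float64(3.6), 43, np.float64(-0.67)), (np.float64(3.4), 70, np.float64(-0.37)), (np.float64(1.0), 77, np.float64(-0.27)), (0.0, 36, np.float64(-0.77)), (np.float64(-1.2), 84, np.float64(-0.17))]
amber [(np.float64(7.4), -2, np.float64(1.23)), (np.float64(6.5), -1, np.float64(1.13)), (np.float64(4.0), 0, np.float64(1.03)), (3.4, -4, np.float64(1.33)), (np.float64(1.7), 3, np.float64(0.93)), (np.float64(-0.4), 11, np.float64(0.83)), (-1.0, -4, np.float64(1.43))]
green [(10.5, 58, np.float64(1.13)), (np.float64(8.5), 67, np.float64(1.03)), (6.1, 49, np.float64(1.23)), (4.8, 75, np.float64(0.93)), (1.8, 40, np.float64(1.33)), (0.9, 81, np.float64(0.83)), (-2.1, 33, np.float64(1.43))]
black [(np.float64(4.0), -3, np.float64(-0.47)), (np.float64(3.3), -2, np.float64(-0.37)), (np.float64(1.3), -5, np.float64(-0.57)), (np.float64(0.6), 0, np.float64(-0.27)), (np.float64(-1.2), -6, np.float64(-0.67)), (np.float64(-1.8), 3, np.float64(-0.17)), (np.float64(-3.5), -6, np.float64(-0.77))]
```

```bash
python3 -m creep '{"translation":[[12,-26,0],[20,-42,0],[20,-42,0],[20,-42,0],[20,-42,0],[20,-42,0],[20,-42,0],[15,-30,0]],"spin":[-0.04,-0.04,-0.04,-0.04,-0.04,-0.04,-0.04,-0.03],"gripper":[0.53,0.53,0.53,0.53,0.53,0.53,0.53,0.53]}' 8
python3 -m creep '{"translation":[[0,0,-20],[0,0,-40],[0,0,-40],[0,0,-25],[0,0,0],[0,0,0]],"spin":[0,0,0,0,0,0],"gripper":[0.53,0.53,0.53,0.53,0.53,0.53]}' 8
python3 - <<'E'
from h import *
st()
for c in('top','scene'):
    snap(c,c+'7')
    for l in ['mount2']: pp(c,l,6)
E
```

```text
t: 16.3
eef_pos: [0.6149, -0.0245, 0.2045]
ee_rot: [-3.142, -0.0, -2.011]
force: [0.6, -0.0, 0.3]
width: 0.0467
gripper_force: 0.0
t: 16.9
eef_pos: [0.6145, -0.022, 0.08]
ee_rot: [-3.142, -0.001, -2.007]
force: [0.1, 0.4, 1.3]
width: 0.0462
gripper_force: 0.0
t 16.9 [ 0.6145 -0.022   0.08  ] [-3.142e+00 -1.000e-03 -2.007e+00] F [0.1 0.4 1.3] w 0.0462 g 0.0 q [ 0.28  0.39 -0.31  0.   -0.87 -0.72]
top mount2 [0.645 0.047 0.026] 0.49
scene mount2 [0.598 0.031 0.022] 0.65
scene mount2 [0.647 0.051 0.023] 0.64
scene mount2 [ 0.668 -0.007  0.025] 0.59
```

```bash
python3 -m creep '{"translation":[[2,2,-20],[0,0,-18],[0,0,-8],[0,0,0]],"spin":[0,0,0,0],"gripper":[0.53,0.53,0.53,0.53]}' 8
python3 -m creep '{"translation":[[0,0,0],[0,0,0],[0,0,0],[0,0,0],[0,0,0],[0,0,0]],"spin":[0,0,0,0,0,0],"gripper":[0.2,0.2,0.2,0.2,0.2,0.2]}' 8
```

```text
t: 17.5
eef_pos: [0.6158, -0.02, 0.0333]
ee_rot: [3.141, -0.001, -2.008]
force: [0.6, 0.8, -0.6]
width: 0.0463
gripper_force: 0.0
t: 18.1
eef_pos: [0.6167, -0.0198, 0.0345]
ee_rot: [-3.14, 0.001, -2.007]
force: [-0.1, -0.2, 6.7]
width: 0.0294
gripper_force: 8.0
```

```bash
python3 -m creep '{"translation":[[0,0,10],[0,0,25],[0,0,40],[0,0,30],[0,0,0]],"spin":[0,0,0,0,0],"gripper":[0.2,0.2,0.2,0.2,0.2]}' 8
python3 - <<'E'
from h import *
st()
for c in('top','scene'):
    snap(c,c+'8')
    for l in ['mount2','tray','lid']: pp(c,l,6)
E
```

```text
t: 18.6
eef_pos: [0.6189, -0.0196, 0.1441]
ee_rot: [-3.135, 0.004, -2.007]
force: [0.7, -0.2, -0.1]
width: 0.0297
gripper_force: 8.0
t 18.6 [ 0.6189 -0.0196  0.1441] [-3.135  0.004 -2.007] F [ 0.7 -0.2 -0.1] w 0.0297 g 8.0 q [ 0.28  0.33 -0.23  0.   -1.   -0.72]
top mount2 [0.645 0.049 0.025] 0.4
top tray [ 0.466 -0.283  0.002] 0.94
top lid [ 0.183  0.334 -0.006] 0.93
top lid [ 0.465  0.289 -0.001] 0.83
top lid [ 0.237 -0.278 -0.002] 0.79
scene mount2 [ 0.613 -0.022  0.127] 0.61
scene mount2 [0.375 0.296 0.009] 0.61
scene mount2 [0.597 0.03  0.024] 0.57
scene mount2 [ 0.667 -0.009  0.025] 0.5
scene mount2 [0.646 0.048 0.026] 0.47
scene mount2 [0.634 0.015 0.028] 0.19
scene tray [ 0.457 -0.28   0.005] 0.89
scene lid [ 0.232 -0.279 -0.003] 0.83
scene lid [0.179 0.333 0.001] 0.6
```

```bash
python3 -m creep '{"translation":[[-10,-24,0],[-16,-38,0],[-17,-40,0],[-17,-40,0],[-17,-40,0],[-17,-40,0],[-17,-40,0],[-13,-32,0]],"spin":[0.05,0.05,0.05,0.06,0.06,0.06,0.06,0.05],"gripper":[0.2,0.2,0.2,0.2,0.2,0.2,0.2,0.2]}' 8
python3 -m creep '{"translation":[[0,0,-20],[0,0,-35],[0,0,-35],[0,0,-15],[0,0,0]],"spin":[0,0,0,0,0],"gripper":[0.2,0.2,0.2,0.2,0.2]}' 8
```

```text
t: 19.8
eef_pos: [0.4907, -0.3157, 0.138]
ee_rot: [3.141, 0.0, -1.566]
force: [0.5, -0.2, -1.1]
width: 0.0297
gripper_force: 8.0
t: 20.3
eef_pos: [0.4899, -0.3133, 0.0304]
ee_rot: [3.136, 0.002, -1.568]
force: [-0.7, -1.3, -0.5]
width: 0.0297
gripper_force: 8.0
```

```bash
python3 -m creep '{"translation":[[3,0,-7],[0,0,-4],[0,0,-2],[0,0,0]],"spin":[0,0,0,0],"gripper":[0.2,0.2,0.2,0.2]}' 8
python3 -m creep '{"translation":[[0,0,-1],[0,0,0],[0,0,0],[0,0,0],[0,0,0]],"spin":[0,0,0,0,0],"gripper":[0.2,0.47,0.47,0.47,0.47]}' 8
python3 -m creep '{"translation":[[0,0,10],[0,0,30],[0,0,40],[0,0,35],[0,0,0]],"spin":[0,0,0,0,0],"gripper":[0.48,0.48,0.48,0.53,0.53]}' 8
python3 - <<'E'
from h import *
st()
for c in('top','scene'):
    snap(c,c+'9')
    for l in ['mount2','tray']: pp(c,l,6)
E
```

```text
t: 20.7
eef_pos: [0.4953, -0.3139, 0.0209]
ee_rot: [-3.141, -0.0, -1.568]
force: [-0.5, -0.3, 0.4]
width: 0.0295
gripper_force: 8.0
t: 21.2
eef_pos: [0.4952, -0.3139, 0.0197]
ee_rot: [-3.141, -0.0, -1.568]
force: [0.2, -0.3, -0.0]
width: 0.0411
gripper_force: 0.0
t: 21.7
eef_pos: [0.4982, -0.3152, 0.1409]
ee_rot: [-3.133, -0.004, -1.567]
force: [0.2, 0.1, -0.6]
width: 0.0458
gripper_force: 0.0
t 21.7 [ 0.4982 -0.3152  0.1409] [-3.133 -0.004 -1.567] F [ 0.2  0.1 -0.6] w 0.0458 g 0.0 q [-0.23  0.28 -0.31  0.   -0.97  0.23]
top mount2 [0.597 0.034 0.02 ] 0.62
top mount2 [ 0.496 -0.312  0.005] 0.59
top mount2 [0.642 0.048 0.024] 0.59
top mount2 [ 0.669 -0.003  0.024] 0.57
top mount2 [ 0.467 -0.581 -0.001] 0.32
top tray [ 0.465 -0.285  0.   ] 0.92
scene mount2 [ 0.67  -0.008  0.024] 0.64
scene mount2 [0.596 0.033 0.024] 0.61
scene mount2 [0.649 0.05  0.024] 0.58
scene mount2 [ 0.494 -0.314  0.004] 0.42
scene tray [ 0.461 -0.28   0.002] 0.93
scene tray [ 0.468 -0.58  -0.001] 0.4
```

```bash
python3 -m creep '{"translation":[[8,26,0],[13,46,0],[13,46,0],[13,46,0],[13,46,0],[13,46,0],[13,46,0],[12,46,0]],"spin":[0.13,0.13,0.13,0.13,0.13,0.13,0.13,0.13],"gripper":[0.53,0.53,0.53,0.53,0.53,0.53,0.53,0.53]}' 8
python3 -m creep '{"translation":[[0,0,-20],[0,0,-25],[0,0,-10],[0,0,0]],"spin":[0,0,0,0],"gripper":[0.53,0.53,0.53,0.53]}' 8
```

```text
t: 22.8
eef_pos: [0.5929, 0.0359, 0.1336]
ee_rot: [3.14, 0.001, -0.522]
force: [0.8, -0.8, -0.4]
width: 0.0463
gripper_force: 0.0
t: 23.2
eef_pos: [0.5917, 0.0335, 0.0774]
ee_rot: [3.138, 0.003, -0.528]
force: [-0.7, -0.7, 0.0]
width: 0.0469
gripper_force: 0.0
```

Correct x by +3 mm and descend to about 0.034.

```bash
python3 -m creep '{"translation":[[3,0,-18],[0,0,-18],[0,0,-9],[0,0,0]],"spin":[0,0,0,0],"gripper":[0.53,0.53,0.53,0.53]}' 8
python3 -m creep '{"translation":[[0,0,0],[0,0,0],[0,0,0],[0,0,0],[0,0,0],[0,0,0]],"spin":[0,0,0,0,0,0],"gripper":[0.2,0.2,0.2,0.2,0.2,0.2]}' 8
python3 -m creep '{"translation":[[0,0,10],[0,0,25],[0,0,40],[0,0,30],[0,0,0]],"spin":[0,0,0,0,0],"gripper":[0.2,0.2,0.2,0.2,0.2]}' 8
```

```text
t: 23.6
eef_pos: [0.5957, 0.0335, 0.034]
ee_rot: [3.14, 0.001, -0.528]
force: [-0.2, -0.6, 0.2]
width: 0.0464
gripper_force: 0.0
t: 24.2
eef_pos: [0.5967, 0.0342, 0.0355]
ee_rot: [-3.141, -0.001, -0.527]
force: [-2.0, -0.2, 6.7]
width: 0.0296
gripper_force: 8.0
t: 24.7
eef_pos: [0.5988, 0.0348, 0.1451]
ee_rot: [-3.136, -0.006, -0.527]
force: [1.2, -0.3, -0.2]
width: 0.0298
gripper_force: 8.0
```

```bash
python3 -m creep '{"translation":[[-9,-24,0],[-14,-38,0],[-14,-38,0],[-14,-38,0],[-14,-38,0],[-14,-38,0],[-14,-38,0],[-12,-33,0]],"spin":[-0.13,-0.13,-0.13,-0.13,-0.13,-0.13,-0.13,-0.13],"gripper":[0.2,0.2,0.2,0.2,0.2,0.2,0.2,0.2]}' 8
python3 -m creep '{"translation":[[0,0,-20],[0,0,-35],[0,0,-35],[0,0,-15],[0,0,0]],"spin":[0,0,0,0,0],"gripper":[0.2,0.2,0.2,0.2,0.2]}' 8
python3 - <<'E'
from h import *
st()
snap('top','t10')
for l in ['mount2','tray']: pp('top',l,6)
E
```

```text
t: 25.5
eef_pos: [0.4899, -0.2524, 0.1396]
ee_rot: [3.141, 0.0, -1.573]
force: [0.7, -0.6, -0.2]
width: 0.0297
gripper_force: 8.0
t: 26.0
eef_pos: [0.4889, -0.2505, 0.0321]
ee_rot: [3.136, 0.001, -1.569]
force: [0.6, -0.0, -0.4]
width: 0.0295
gripper_force: 8.0
t 26.0 [ 0.4889 -0.2505  0.0321] [ 3.136e+00  1.000e-03 -1.569e+00] F [ 0.6 -0.  -0.4] w 0.0295 g 8.0 q [-0.12  0.36 -0.49 -0.   -0.72  0.12]
top mount2 [0.646 0.051 0.028] 0.54
top mount2 [ 0.673 -0.008  0.022] 0.52
top tray [ 0.461 -0.286 -0.001] 0.93
```

```bash
python3 -m creep '{"translation":[[2,0,-8],[0,0,-6],[0,0,-4],[0,0,-1],[0,0,0]],"spin":[0,0,0,0,0],"gripper":[0.2,0.2,0.2,0.2,0.2]}' 8
python3 -m creep '{"translation":[[0,0,0],[0,0,0],[0,0,0],[0,0,0]],"spin":[0,0,0,0],"gripper":[0.47,0.47,0.47,0.47]}' 8
python3 -m creep '{"translation":[[0,0,10],[0,0,30],[0,0,40],[0,0,35],[0,0,0]],"spin":[0,0,0,0,0],"gripper":[0.47,0.47,0.48,0.53,0.53]}' 8
python3 - <<'E'
from h import *
for c in('top','scene'):
    snap(c,c+'11')
    for l in ['mount2','tray']: pp(c,l,6)
E
```

```text
t: 26.65
eef_pos: [0.4931, -0.2509, 0.0156]
ee_rot: [3.141, -0.0, -1.568]
force: [0.3, -0.4, 0.3]
width: 0.0296
gripper_force: 8.0
t: 27.05
eef_pos: [0.4931, -0.2509, 0.0156]
ee_rot: [-3.142, -0.0, -1.568]
force: [0.0, -0.1, -0.1]
width: 0.0413
gripper_force: 0.0
t: 27.55
eef_pos: [0.4963, -0.2518, 0.1367]
ee_rot: [-3.132, -0.003, -1.567]
force: [0.2, -0.3, -0.1]
width: 0.046
gripper_force: 0.0
top mount2 [0.646 0.051 0.024] 0.48
top tray [ 0.463 -0.286  0.001] 0.88
scene mount2 [ 0.667 -0.009  0.023] 0.6
scene mount2 [ 0.495 -0.314  0.004] 0.58
scene mount2 [ 0.37   0.084 -0.002] 0.53
scene mount2 [ 0.491 -0.25   0.001] 0.46
scene mount2 [0.646 0.051 0.021] 0.39
scene tray [ 0.46  -0.28   0.003] 0.77
```

```bash
python3 -m creep '{"translation":[[12,24,0],[20,40,0],[20,40,0],[20,40,0],[20,40,0],[20,40,0],[20,40,0],[18,38,0]],"spin":[-0.06,-0.06,-0.06,-0.06,-0.06,-0.06,-0.06,-0.06],"gripper":[0.52,0.52,0.52,0.52,0.52,0.52,0.52,0.52]}' 8
python3 -m creep '{"translation":[[0,0,-20],[0,0,-25],[0,0,-5],[0,0,0]],"spin":[0,0,0,0],"gripper":[0.52,0.52,0.52,0.52]}' 8
```

```text
t: 28.65
eef_pos: [0.6433, 0.0529, 0.1293]
ee_rot: [3.14, -0.002, -2.05]
force: [1.0, -0.3, 0.5]
width: 0.0458
gripper_force: 0.0
t: 29.05
eef_pos: [0.6421, 0.0506, 0.0789]
ee_rot: [3.139, -0.003, -2.048]
force: [0.4, -0.1, -0.0]
width: 0.0454
gripper_force: 0.0
```

```bash
python3 -m creep '{"translation":[[3,0,-18],[0,0,-18],[0,0,-6],[0,0,0]],"spin":[0,0,0,0],"gripper":[0.52,0.52,0.52,0.52]}' 8
python3 -m creep '{"translation":[[0,0,0],[0,0,0],[0,0,0],[0,0,0],[0,0,0],[0,0,0]],"spin":[0,0,0,0,0,0],"gripper":[0.2,0.2,0.2,0.2,0.2,0.2]}' 8
python3 -m creep '{"translation":[[0,0,10],[0,0,25],[0,0,40],[0,0,30],[0,0,0]],"spin":[0,0,0,0,0],"gripper":[0.2,0.2,0.2,0.2,0.2]}' 8
```

```text
t: 29.45
eef_pos: [0.646, 0.0507, 0.0386]
ee_rot: [3.141, -0.001, -2.048]
force: [-1.1, -1.4, 0.8]
width: 0.0456
gripper_force: 0.0
t: 30.05
eef_pos: [0.6467, 0.0512, 0.0396]
ee_rot: [-3.14, 0.001, -2.047]
force: [-0.7, -0.6, 6.4]
width: 0.0295
gripper_force: 8.0
t: 30.55
eef_pos: [0.6488, 0.0517, 0.1494]
ee_rot: [-3.135, 0.005, -2.047]
force: [-0.7, 0.5, -1.3]
width: 0.0295
gripper_force: 8.0
```

```bash
python3 -m creep '{"translation":[[-18,-30,0],[-26,-44,0],[-26,-44,0],[-26,-44,0],[-26,-44,0],[-26,-44,0],[-26,-44,0],[-26,-44,0]],"spin":[0.06,0.06,0.06,0.06,0.06,0.06,0.06,0.06],"gripper":[0.2,0.2,0.2,0.2,0.2,0.2,0.2,0.2]}' 8
python3 -m creep '{"translation":[[-17,-28,0],[0,0,-20],[0,0,-35],[0,0,-35],[0,0,-15],[0,0,0]],"spin":[0,0,0,0,0,0],"gripper":[0.2,0.2,0.2,0.2,0.2,0.2]}' 8
python3 - <<'E'
from h import *
snap('top','t12')
for l in ['tray','lid']: pp('top',l,3)
E
```

```text
t: 31.35
eef_pos: [0.4485, -0.2815, 0.1437]
ee_rot: [-3.141, 0.0, -1.565]
force: [1.3, -0.5, -0.3]
width: 0.0292
gripper_force: 8.0
t: 31.95
eef_pos: [0.4309, -0.3076, 0.0362]
ee_rot: [3.137, 0.002, -1.568]
force: [1.0, 0.2, -0.1]
width: 0.0292
gripper_force: 8.0
top tray [ 0.464 -0.284 -0.001] 0.62
top tray [ 0.728 -0.297  0.001] 0.47
top lid [ 0.232 -0.278 -0.003] 0.81
top lid [ 0.465  0.288 -0.002] 0.75
top lid [ 0.18   0.335 -0.005] 0.68
```

```bash
python3 -m creep '{"translation":[[-1,-5,-8],[0,0,-6],[0,0,-4],[0,0,-1],[0,0,0]],"spin":[0,0,0,0,0],"gripper":[0.2,0.2,0.2,0.2,0.2]}' 8
python3 -m creep '{"translation":[[0,0,0],[0,0,0],[0,0,0],[0,0,0]],"spin":[0,0,0,0],"gripper":[0.47,0.47,0.47,0.47]}' 8
python3 -m creep '{"translation":[[0,0,10],[0,0,30],[0,0,40],[0,0,35],[0,0,0]],"spin":[0,0,0,0,0],"gripper":[0.47,0.47,0.48,0.52,0.52]}' 8
python3 - <<'E'
from h import *
for c in('top','scene'):
    snap(c,c+'13')
    for l in ['mount2','tray']: pp(c,l,6)
E
```

```text
t: 32.6
eef_pos: [0.4319, -0.3133, 0.0196]
ee_rot: [3.141, -0.0, -1.568]
force: [-0.5, -0.3, 0.2]
width: 0.0296
gripper_force: 8.0
t: 33.0
eef_pos: [0.4321, -0.3132, 0.0195]
ee_rot: [-3.142, 0.0, -1.568]
force: [0.1, -0.6, -0.2]
width: 0.0411
gripper_force: 0.0
t: 33.5
eef_pos: [0.4351, -0.3146, 0.1405]
ee_rot: [-3.133, -0.004, -1.567]
force: [-0.0, -0.3, -0.5]
width: 0.0455
gripper_force: 0.0
top mount2 [ 0.428 -0.315  0.005] 0.57
top mount2 [ 0.673 -0.007  0.024] 0.41
top mount2 [ 0.493 -0.248 -0.002] 0.39
top mount2 [0.632 0.009 0.024] 0.21
top tray [ 0.463 -0.282 -0.   ] 0.87
scene mount2 [ 0.495 -0.313  0.004] 0.64
scene mount2 [ 0.667 -0.011  0.026] 0.55
scene mount2 [ 0.432 -0.311  0.002] 0.54
scene mount2 [ 0.495 -0.252  0.002] 0.39
scene mount2 [0.379 0.296 0.009] 0.39
scene tray [ 0.458 -0.278  0.001] 0.6
```

```bash
python3 -m creep '{"translation":[[18,24,0],[30,40,0],[32,41,0],[32,41,0],[32,41,0],[32,41,0],[32,41,0],[29,39,0]],"spin":[0.146,0.146,0.146,0.146,0.146,0.146,0.146,0.146],"gripper":[0.52,0.52,0.52,0.52,0.52,0.52,0.52,0.52]}' 8
python3 -m creep '{"translation":[[0,0,-20],[0,0,-25],[0,0,-8],[0,0,0]],"spin":[0,0,0,0],"gripper":[0.52,0.52,0.52,0.52]}' 8
```

```text
t: 34.6
eef_pos: [0.6635, -0.0113, 0.1332]
ee_rot: [3.14, 0.002, -0.393]
force: [1.1, -0.3, -0.1]
width: 0.0459
gripper_force: 0.0
t: 35.0
eef_pos: [0.6615, -0.0136, 0.0793]
ee_rot: [3.139, 0.004, -0.4]
force: [-0.1, -0.3, 0.4]
width: 0.0458
gripper_force: 0.0
```

```bash
python3 -m creep '{"translation":[[7,5,-4],[0,0,-18],[0,0,-16],[0,0,-4],[0,0,0]],"spin":[0,0,0,0,0],"gripper":[0.52,0.52,0.52,0.52,0.52]}' 8
python3 -m creep '{"translation":[[0,0,0],[0,0,0],[0,0,0],[0,0,0],[0,0,0],[0,0,0]],"spin":[0,0,0,0,0,0],"gripper":[0.2,0.2,0.2,0.2,0.2,0.2]}' 8
python3 -m creep '{"translation":[[0,0,10],[0,0,25],[0,0,40],[0,0,30],[0,0,0]],"spin":[0,0,0,0,0],"gripper":[0.2,0.2,0.2,0.2,0.2]}' 8
```

```text
t: 35.5
eef_pos: [0.6703, -0.0083, 0.0399]
ee_rot: [3.141, -0.0, -0.4]
force: [0.8, 0.0, 0.0]
width: 0.0458
gripper_force: 0.0
t: 36.1
eef_pos: [0.6706, -0.008, 0.0406]
ee_rot: [-3.141, -0.001, -0.399]
force: [-0.7, 0.3, 6.7]
width: 0.0294
gripper_force: 8.0
t: 36.6
eef_pos: [0.6725, -0.0079, 0.1504]
ee_rot: [-3.138, -0.007, -0.399]
force: [0.1, 0.2, 0.5]
width: 0.0293
gripper_force: 8.0
```

```bash
python3 -m creep '{"translation":[[-20,-20,0],[-32,-32,0],[-32,-32,0],[-32,-32,0],[-32,-32,0],[-32,-32,0],[-32,-32,0],[-28,-28,0]],"spin":[-0.146,-0.146,-0.146,-0.146,-0.146,-0.146,-0.146,-0.146],"gripper":[0.2,0.2,0.2,0.2,0.2,0.2,0.2,0.2]}' 8
python3 -m creep '{"translation":[[0,0,0],[0,0,-20],[0,0,-35],[0,0,-35],[0,0,-15],[0,0,0]],"spin":[0,0,0,0,0,0],"gripper":[0.2,0.2,0.2,0.2,0.2,0.2]}' 8
python3 - <<'E'
from h import *
snap('scene','s14')
for l in ['tray','mount1']: pp('scene',l,5)
E
```

```text
t: 37.4
eef_pos: [0.4276, -0.2491, 0.1445]
ee_rot: [3.141, 0.0, -1.574]
force: [0.8, -1.0, -0.0]
width: 0.0295
gripper_force: 8.0
t: 38.0
eef_pos: [0.428, -0.2476, 0.0373]
ee_rot: [3.136, 0.001, -1.568]
force: [0.3, -0.2, 0.1]
width: 0.0296
gripper_force: 8.0
scene tray [ 0.459 -0.282  0.003] 0.94
scene tray [ 0.473 -0.579  0.002] 0.49
scene mount1 [ 0.459 -0.28   0.002] 0.75
scene mount1 [ 0.497 -0.315  0.006] 0.65
scene mount1 [ 0.427 -0.252  0.021] 0.48
scene mount1 [ 0.496 -0.248  0.001] 0.39
```

```bash
python3 -m creep '{"translation":[[1,-2,-8],[0,0,-6],[0,0,-4],[0,0,-2],[0,0,0]],"spin":[0,0,0,0,0],"gripper":[0.2,0.2,0.2,0.2,0.2]}' 8
python3 -m creep '{"translation":[[0,0,0],[0,0,0],[0,0,0],[0,0,0]],"spin":[0,0,0,0],"gripper":[0.47,0.47,0.47,0.47]}' 8
python3 -m creep '{"translation":[[0,0,10],[0,0,30],[0,0,40],[0,0,35],[10,40,0],[20,50,0],[20,50,0],[0,0,0]],"spin":[0,0,0,0,0,0,0,0],"gripper":[0.47,0.47,0.48,1,1,1,1,1]}' 8
python3 - <<'E'
from h import *
st()
for c in('top','scene'):
    f=snap(c,c+'15')
    for l in ['mount1','tray','lid','lid_bar','lid_lug','pot','pot_floor','pot_claw']: pp(c,l,5)
E
```

```text
t: 38.65
eef_pos: [0.4308, -0.2503, 0.0196]
ee_rot: [3.141, -0.0, -1.568]
force: [-0.7, -1.2, 2.2]
width: 0.0296
gripper_force: 8.0
t: 39.05
eef_pos: [0.4309, -0.2501, 0.0195]
ee_rot: [-3.142, 0.0, -1.568]
force: [0.4, 0.1, -1.8]
width: 0.041
gripper_force: 0.0
t: 39.85
eef_pos: [0.4805, -0.1133, 0.1359]
ee_rot: [-3.139, 0.0, -1.563]
force: [-1.0, -0.4, -0.2]
width: 0.0765
gripper_force: 0.0
t 39.85 [ 0.4805 -0.1133  0.1359] [-3.139  0.    -1.563] F [-1.  -0.4 -0.2] w 0.0765 g 0.0 q [ 0.17  0.14 -0.51  0.   -0.92 -0.16]
top mount1 [ 0.43  -0.315  0.004] 0.59
top mount1 [ 0.434 -0.246  0.005] 0.55
top mount1 [ 0.492 -0.247  0.001] 0.41
top mount1 [ 0.497 -0.312  0.005] 0.37
top mount1 [ 0.47  -0.581  0.001] 0.35
top tray [ 0.466 -0.284 -0.002] 0.81
top tray [ 0.468 -0.581 -0.001] 0.55
top tray [0.47  0.289 0.054] 0.23
top lid [ 0.182  0.336 -0.006] 0.94
top lid [ 0.236 -0.278 -0.003] 0.72
top lid [ 0.466  0.288 -0.003] 0.65
top lid [ 0.508 -0.032  0.077] 0.63
top lid [ 0.464 -0.287  0.001] 0.15
top lid_bar [0.465 0.288 0.054] 0.8
top lid_bar [0.178 0.333 0.069] 0.71
top lid_lug [ 0.26
[... 295 characters left out ...]
e mount1 [ 0.496 -0.316  0.003] 0.56
scene mount1 [ 0.428 -0.25   0.004] 0.4
scene mount1 [ 0.494 -0.249  0.006] 0.37
scene tray [ 0.458 -0.28   0.003] 0.91
scene lid [0.179 0.335 0.001] 0.83
scene lid [ 0.234 -0.278 -0.002] 0.72
scene lid [ 0.426  0.569 -0.001] 0.56
scene lid [0.466 0.289 0.055] 0.43
scene lid_bar [0.179 0.334 0.064] 0.93
scene lid_bar [ 0.234 -0.276  0.052] 0.88
scene lid_bar [0.464 0.29  0.056] 0.86
scene lid_lug [ 0.258 -0.363  0.001] 0.65
scene lid_lug [0.254 0.233 0.004] 0.58
scene lid_lug [0.373 0.296 0.008] 0.57
scene pot [0.626 0.015 0.003] 0.76
scene pot_floor [0.632 0.016 0.028] 0.96
scene pot_claw [0.6   0.093 0.086] 0.9
scene pot_claw [ 0.474 -0.052  0.073] 0.68
```

View pics/scene15.png

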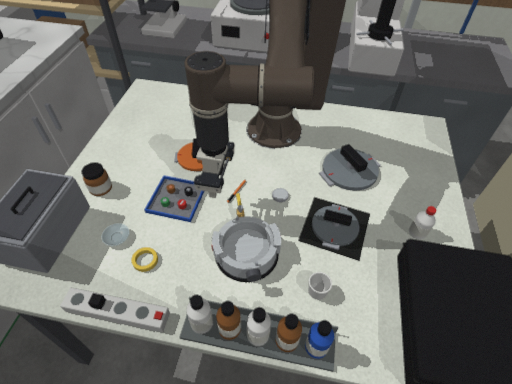

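All four mounts stand in the tray at around (175,197), the pot is empty at (247,245), and the lid is undisturbed on the mat at (335,228). Next I regrip it.

```bash
python3 -m creep '{"translation":[[0,25,5],[-2,48,5],[-2,48,0],[-2,48,0],[-2,48,0],[-2,48,0],[-2,48,0],[-2,48,0]],"spin":[-0.03,-0.03,-0.03,-0.03,-0.015,0,0,0],"gripper":[1,1,1,1,1,1,1,1]}' 40
python3 -m creep '{"translation":[[0,39,0],[0,0,-10],[0,0,-30],[0,0,-30],[0,0,-15],[0,0,0]],"spin":[0,0,0,0,0,0],"gripper":[1,1,1,1,1,1]}' 40
python3 - <<'E'
from h import *
snap('scene','s16')
for l in ['lid','lid_bar']: pp('scene',l,5)
E
```

```text
t: 41.55
eef_pos: [0.4635, 0.2459, 0.1448]
ee_rot: [-3.141, 0.0, -1.702]
force: [0.6, -0.4, 0.0]
width: 0.0874
gripper_force: 0.0
t: 42.15
eef_pos: [0.4627, 0.2811, 0.0571]
ee_rot: [3.139, -0.004, -1.703]
force: [0.1, 0.9, 0.5]
width: 0.0878
gripper_force: 0.0
scene lid [0.465 0.285 0.006] 0.92
scene lid [ 0.234 -0.276 -0.001] 0.73
scene lid_bar [0.463 0.289 0.056] 0.9
scene lid_bar [ 0.235 -0.277  0.052] 0.73
```

```bash
python3 -m creep '{"translation":[[2,3,-12],[1,2,-8],[0,0,-4],[0,0,0]],"spin":[0,0,0,0],"gripper":[1,1,1,1]}' 40
python3 -m creep '{"translation":[[0,0,0],[0,0,0],[0,0,0],[0,0,0],[0,0,0],[0,0,0],[0,0,0],[0,0,0]],"spin":[0,0,0,0,0,0,0,0],"gripper":[0.2,0.2,0.2,0.2,0.2,0.2,0.2,0.2]}' 40
python3 -m creep '{"translation":[[0,0,0],[0,0,0],[0,0,0],[0,0,0]],"spin":[0,0,0,0],"gripper":[0.2,0.2,0.2,0.2]}' 40
```

```text
t: 42.7
eef_pos: [0.4667, 0.2873, 0.0348]
ee_rot: [3.141, -0.001, -1.703]
force: [0.4, 0.0, -0.5]
width: 0.088
gripper_force: 0.0
t: 43.5
eef_pos: [0.467, 0.2877, 0.0356]
ee_rot: [3.142, -0.0, -1.703]
force: [1.3, 0.1, 0.9]
width: 0.0294
gripper_force: 0.0
t: 43.9
eef_pos: [0.4671, 0.2877, 0.0356]
ee_rot: [-3.142, 0.0, -1.703]
force: [-0.2, 0.1, 0.5]
width: 0.0279
gripper_force: 40.0
```

```bash
python3 -m creep '{"translation":[[0,0,10],[0,0,30],[0,0,45],[0,0,45],[0,0,20],[12,-20,0],[25,-42,0],[25,-42,0]],"spin":[0,0,0,0,0,0,0,0],"gripper":[0.2,0.2,0.2,0.2,0.2,0.2,0.2,0.2]}' 40
python3 -m creep '{"translation":[[25,-42,0],[25,-42,0],[25,-43,0],[25,-42,0],[0,0,0],[0,0,0],[0,0,0]],"spin":[0,0,0,0,0,0,0],"gripper":[0.2,0.2,0.2,0.2,0.2,0.2,0.2]}' 40
python3 - <<'E'
from h import *
for c in('top','scene'):
    snap(c,c+'17')
    for l in ['lid','lid_bar','lid_lug','tray']: pp(c,l,3)
E
```

```text
t: 44.7
eef_pos: [0.5286, 0.1829, 0.186]
ee_rot: [3.141, 0.0, -1.701]
force: [1.2, 0.5, -4.5]
width: 0.028
gripper_force: 40.0
t: 45.4
eef_pos: [0.6282, 0.015, 0.1852]
ee_rot: [3.14, 0.0, -1.703]
force: [-0.6, -0.1, -5.0]
width: 0.0278
gripper_force: 40.0
top lid [0.627 0.018 0.148] 0.94
top lid [ 0.235 -0.279 -0.004] 0.91
top lid [ 0.18   0.336 -0.006] 0.84
top lid_bar [0.629 0.018 0.2  ] 0.92
top lid_bar [ 0.235 -0.27   0.05 ] 0.77
top lid_bar [0.177 0.333 0.068] 0.69
top lid_lug [0.261 0.239 0.002] 0.98
top lid_lug [ 0.257 -0.363  0.002] 0.66
top lid_lug [0.542 0.025 0.155] 0.57
top tray [ 0.465 -0.285  0.   ] 0.94
top tray [0.63  0.011 0.003] 0.56
scene lid [ 0.234 -0.276  0.   ] 0.96
scene lid [0.628 0.015 0.154] 0.89
scene lid [ 0.182  0.332 -0.002] 0.67
scene lid_bar [0.179 0.335 0.066] 0.87
scene lid_bar [0.623 0.017 0.205] 0.77
scene lid_bar [ 0.236 -0.274  0.05 ] 0.57
scene lid_lug [0.257 0.236 0.003] 0.92
scene lid_lug [ 0.26  -0.365  0.002] 0.87
scene lid_lug [0.539 0.022 0.16 ] 0.78
scene tray [ 0.46  -0.281  0.002] 0.97
```

```bash
python3 -m creep '{"translation":[[1,-2,-15],[0,0,-25],[0,0,-20],[0,0,-8],[0,0,-4],[0,0,0],[0,0,0]],"spin":[0,0,0,0,0,0,0],"gripper":[0.2,0.2,0.2,0.2,0.2,0.2,0.2]}' 40
python3 -m creep '{"translation":[[0,0,-4],[0,0,-3],[0,0,-3],[0,0,0]],"spin":[0,0,0,0],"gripper":[0.2,0.2,0.2,0.2]}' 40
```

```text
t: 46.6
eef_pos: [0.6308, 0.0128, 0.1147]
ee_rot: [-3.14, 0.0, -1.703]
force: [0.7, 0.4, -3.8]
width: 0.0277
gripper_force: 40.0
t: 47.0
eef_pos: [0.63, 0.0127, 0.1033]
ee_rot: [3.142, -0.0, -1.703]
force: [-0.1, 0.3, -4.0]
width: 0.0279
gripper_force: 40.0
```

```bash
python3 -m creep '{"translation":[[0,0,-1],[0,0,0],[0,0,0]],"spin":[0,0,0],"gripper":[0.2,0.2,0.2]}' 40
python3 -m creep '{"translation":[[0,0,-1],[0,0,0],[0,0,0]],"spin":[0,0,0],"gripper":[0.2,0.2,0.2]}' 40
python3 -c "
from h import *
snap('scene','s18')
pp('scene','lid');pp('scene','lid_bar')"
```

```text
t: 47.3
eef_pos: [0.6302, 0.0126, 0.103]
ee_rot: [-3.141, 0.0, -1.703]
force: [-1.6, -0.9, -0.5]
width: 0.0278
gripper_force: 40.0
t: 47.6
eef_pos: [0.6303, 0.0124, 0.1026]
ee_rot: [-3.141, -0.0, -1.703]
force: [-2.4, -2.5, 5.2]
width: 0.0279
gripper_force: 40.0
scene lid [ 0.183  0.333 -0.   ] 0.96
scene lid [ 0.234 -0.277  0.001] 0.79
scene lid [0.629 0.015 0.068] 0.75
scene lid_bar [ 0.235 -0.274  0.05 ] 0.85
scene lid_bar [0.629 0.014 0.122] 0.82
scene lid_bar [0.182 0.332 0.064] 0.65
```

```bash
python3 -m creep '{"translation":[[0,0,0],[0,0,0],[0,0,0],[0,0,0],[0,0,0],[0,0,0],[0,0,0],[0,0,0]],"spin":[-0.1,-0.12,-0.12,-0.12,-0.12,-0.12,-0.12,-0.12],"gripper":[0.2,0.2,0.2,0.2,0.2,0.2,0.2,0.2]}' 40
python3 -m creep '{"translation":[[0,0,0],[0,0,0]],"spin":[-0.05,0],"gripper":[0.2,0.2]}' 40
python3 -c "
from h import *
print(get_state()['moment'])"
```

```text
t: 48.55
eef_pos: [0.6307, 0.0131, 0.1026]
ee_rot: [-3.141, 0.002, -2.647]
force: [-2.3, 0.5, 3.6]
width: 0.0278
gripper_force: 40.0
t: 48.75
eef_pos: [0.6309, 0.0131, 0.1026]
ee_rot: [-3.141, 0.002, -2.693]
force: [-0.8, 1.4, 4.0]
width: 0.0279
gripper_force: 40.0
[ 0.56699787 -0.05285174 -0.15042029]
```

Lid yaw is now about 0.45, so roughly 0.1 rad remains before the stop.

```bash
python3 -m creep '{"translation":[[0,0,0],[0,0,0],[0,0,0],[0,0,0]],"spin":[-0.04,-0.04,-0.03,0],"gripper":[0.2,0.2,0.2,0.2]}' 40
python3 -c "
from h import *
print(get_state()['moment'])"
```

```text
t: 49.15
eef_pos: [0.6302, 0.0129, 0.1026]
ee_rot: [-3.141, 0.001, -2.8]
force: [-4.7, 1.2, 7.7]
width: 0.0275
gripper_force: 40.4
[0.97735339 1.4632696  0.97070643]
```

```bash
python3 -m creep '{"translation":[[0,0,0],[0,0,0],[0,0,0],[0,0,0],[0,0,0],[0,0,0],[0,0,30],[0,0,45]],"spin":[0.01,0,0,0,0,0,0,0],"gripper":[0.2,1,1,1,1,1,1,1]}' 40
python3 -m creep '{"translation":[[0,0,45],[-20,30,20],[-30,50,0],[-30,50,0],[-30,50,0],[-30,50,0],[0,0,0],[0,0,0]],"spin":[0,0,0,0,0,0,0,0],"gripper":[1,1,1,1,1,1,1,1]}' 10
python3 - <<'E'
from h import *
out=[]
for c in('top','scene'):
    f=snap(c,c+'19')
    for l in ['lid','lid_bar','lid_lug','pot_claw','vent_grip','vent_hinge','tray','mount1']: pp(c,l,4)
    i=cv2.imread(f'pics/{c}19.png'); u,v=(int(a) for a in proj(f,(0.57,-0.1,.05)))
    out.append(cv2.resize(i[v-70:v+70,u-90+(40 if c=='top' else -20):u+50+(40 if c=='top' else -20)],(400,400),interpolation=2))
cv2.imwrite('pics/c19.png',np.hstack(out))
E
```

```text
t: 49.95
eef_pos: [0.6282, 0.0123, 0.1743]
ee_rot: [3.141, -0.006, -2.793]
force: [1.1, 0.5, -0.5]
width: 0.0785
gripper_force: 0.0
t: 50.75
eef_pos: [0.5066, 0.2154, 0.2418]
ee_rot: [3.142, 0.0, -2.79]
force: [0.6, -0.4, -0.3]
width: 0.0882
gripper_force: 0.0
top lid [0.629 0.012 0.066] 0.66
top lid [ 0.237 -0.278 -0.005] 0.64
top lid_bar [ 0.234 -0.272  0.05 ] 0.94
top lid_bar [0.632 0.014 0.121] 0.6
top lid_lug [ 0.255  0.236 -0.   ] 0.67
top lid_lug [0.604 0.094 0.071] 0.66
top lid_lug [ 0.258 -0.364  0.004] 0.66
top pot_claw [0.599 0.09  0.091] 0.89
top pot_claw [ 0.433 -0.315  0.006] 0.18
top vent_grip [ 0.476 -0.052  0.073] 0.45
top vent_hinge [ 0.506 -0.033  0.075] 0.63
top vent_hinge [ 0.474 -0.05   0.072] 0.54
top tray [ 0.461 -0.283  0.001] 0.74
top mount1 [ 0.433 -0.25   0.002] 0.6
top mount1 [ 0.494 -0.248 -0.002] 0.58
top mount1 [ 0.43  -0.318  0.005] 0.56
top mount1 [ 0.497 -0.313  0.005] 0.36
scene lid [ 0.238 -0.278 -0.002] 0.97
scene lid [ 0.18   0.33  -0.001] 0.76
scene lid [0.629 0.011 0.07 ] 0.75
scene lid [ 0.635  0.011 -0.   ] 0.16
scene lid_bar [0.178 0.334 0.066] 0.97
scene lid_bar [0.624 0.017 0.122] 0.91
scene lid_bar [ 0.232 -0.277  0.049] 0.7
scene lid_lug [ 0.259 -0.363  0.001] 0.89
scene lid_lug [0.596 0.095 0.075] 0.57
scene lid_lug [0.252 0.233 0.005] 0.56
scene lid_lug [ 0.467 -0.578  0.002] 0.18
scene pot_claw [0.599 0.093 0.086] 0.7
scene vent_grip [ 0.472 -0.051  0.073] 0.46
scene vent_grip [ 0.712  0.25  -0.001] 0.31
scene vent_hinge [ 0.516 -0.029  0.073] 0.67
scene vent_hinge [ 0.383 -0.082 -0.003] 0.51
scene tray [ 0.461 -0.28   0.002] 0.59
scene mount1 [ 0.428 -0.249  0.006] 0.56
scene mount1 [ 0.496 -0.251  0.004] 0.52
scene mount1 [ 0.433 -0.314  0.003] 0.46
scene mount1 [ 0.494 -0.314  0.002] 0.39
```

View pics/c19.png

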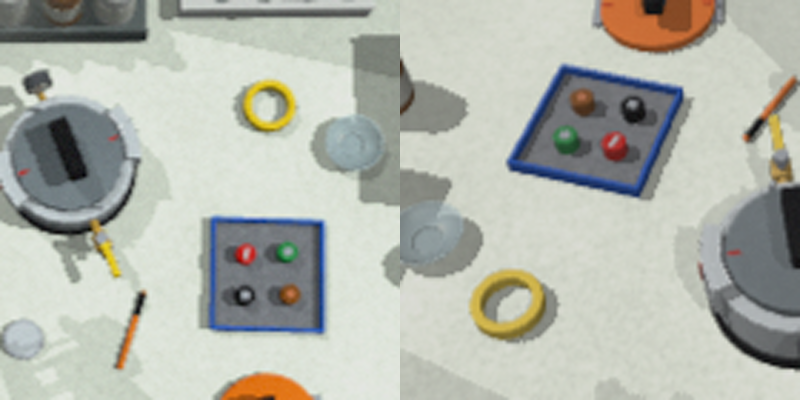

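The lid is seated and locked in line with the vent pipe (left crop, (68,150)). The vent is open at (105,250). All four mounts stand in the tray at (245–290, 250–295). Handing in.

```bash
python3 -c "
from station import arm
print(arm.job_done())"
```

```text
the job is handed in; nothing more can be done
None
```

The job is handed in, and no pass or fail verdict came back: in the last pictures the vent is open, all four mounts stand upright in the tray, and the lid is back on the pot and turned to its locked stop.

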